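# Zero the resin chip mill, back off three clicks and lock the ring

### The job

Set the resin mill to chip grade three: turn the knurled ring on top clockwise until the burrs touch firmly, without jamming them, then back it off three clicks, so that it rests in the third click from the touch. Then push the lock slide at the front fully in to lock the ring there. Leave the cup under the chute where it stands.

Things in the scene. Friction and masses are not known exactly. Their poses are not given: they have to be found in the camera images.
- mill: Small electric bench mill that breaks cured resin flakes into chips, fixed to the table: dark base plate 176 x 118 mm, white round housing, aluminium flange (92 mm in diameter, 82 to 89 mm up), steel chute in front with a cup under it, brass click-spring barrel at the back of the flange (top 105 mm). Origin on the table, on the ring's vertical axis; its -x side is the front (chute, lock), z up.
- ring: Knurled aluminium adjustment ring on top of the mill. Origin on its vertical axis, 90.5 mm up; turns with the ring (height fixed), z up; a small dark mark on the top rim lies at its -x. Clockwise from above screws the outer burr down onto the inner one. 16 clicks a turn (22.5 degrees each, about 0.1 N m to pass); it starts in a click and, let go off the crest, rolls into the nearest.
- ring_grip (a point): Grip point on the ring's axis, 120.5 mm up, mid-height of the knurled band (57 mm in diameter, 106 to 137 mm up); grip it across its diameter from above, fingertips above 105 mm. Below it a crown of 16 round click teeth (62 mm over the tips, 91 to 101 mm up) and the lock's guide (top 101 mm, 36 to 62 mm in front of the axis). Turns with the ring.
- hopper (a point): Centre of the open hopper mouth, on the ring's axis, 137 mm up, fixed to the mill. In the throat below: the outer burr, a dark steel ring that the adjustment ring screws up and down (1.25 mm a click), and the inner burr, a steel cone, fixed but sitting higher or lower each time. They meet 2.6 to 6.6 clicks clockwise of the start; where cannot be measured from outside, only felt through the ring.
- click_barrel (a point): Top of the brass click-spring barrel, 46 mm behind the ring's axis (mill +x), 104 mm up. Past the first touch of the burrs the ring's torque climbs by about 0.04 N m a degree and does not drop: 0.2 to 0.3 N m is a firm touch, above 0.45 N m they jam. They always meet 0.6 of a click past a click: the third click back rests 58.5 degrees (2.6 clicks) anticlockwise of the first touch.
- lock_tab (a point): Middle of the outer (front) face of the lock slide's upright steel thumb tab, 22 mm wide, 5 mm thick, from 92 to 116 mm up; with the lock open it is 79 mm in front (mill -x) of the ring's axis. Axes as the mill's. Push it level towards the ring's axis (mill +x). The chute lies below it, its rim up to 82 mm above the table; free air in front of it and above.
- lock (a joint): Travel of the lock slide at the front of the flange, in m: 0 open (starts at 0 to 0.001), 0.010 fully in, its nose between two click teeth so that the ring cannot turn. It slides stiffly (2 to 3 N) and stays where it is left; it stops at about 0.003 if the ring is between clicks and the nose meets a tooth.
- catch_cup: Open beige mixing cup, 41 mm in diameter, 28 mm high, loose, standing on the mill's drip tray (16 mm above the table) under the chute, 77 mm in front of the ring's axis. Origin at the centre of its underside.
There are look-alikes about, which are no part of the job. Of the things that look like the mill, the larger one is meant.

How it is judged:
By the outcome, as a careful person would: the job done as asked, in the order asked, and still so for the second after the job is handed in, with the robot touching nothing.
It also fails if it takes over 69 s, if anything falls off the work surface, if the arm or the gripper's body presses on something with over 40 N, if the wrist force passes 120 N, or if a joint passes its speed limit or range.

### The arm

A 7-joint arm with a two-finger parallel gripper is mounted at the origin on a cart in front of the work surface, level with it; the furniture and walls round the work are solid. World frame = base frame: x ahead of the robot, y to its left, z up, the work surface at z = 0. Lengths are in m, angles in rad, forces in N, time in s.
With the tool pointing down it reaches from about 0.425 to 0.95 m from the base axis. Payload 4.7 kg.
Tool frame: the origin (TCP) lies at the very end of the fingers, on their centre line; the grasp point (between the pads) lies 19 mm behind it; z points along the fingers, y is the line along which they close (so a half turn about z gives the same grasp; the last joint's range is limited). The gripper opens to 87 mm and grips with 3 to 60 N. Pads are 19 mm wide; open, the fingers measure 117 mm over their backs; the gripper's body (75 mm by 190 mm) begins 51 mm behind the grasp point.
Start: joints at [-1.184, 0.469, -0.049, 1.532, 0.024, 1.141, -0.082], TCP at [0.273, 0.618, 0.223] pointing down, gripper open.
Joint ranges: [-2.59, 2.59], [-0.33, 1.99], [-1.39, 1.29], [0.1, 2.45], [-1.04, 4.18], [0.21, 1.99], [-2.66, 2.66]. Speed limits (rad/s): [2.57, 2.57, 3.14, 3.14, 3.14, 3.14, 3.14].

### API

Orientations are given as a unit quaternion [x, y, z, w].
In Python, from cell import robot gives the robot as it stands.
- The arm moves only by the tool jog_arm, never from a script. Its argument "deltas" is one flat list of numbers, 6 for each row, row after row: the shift along the tool's x, y, z in cm, then the turn, a rotation vector about the tool's x, y, z in rad. A call has 1 to 20 rows; each row shifts and turns the commanded pose from where the row before left it, along the tool's axes as they then stand; what a row does not reach is not made up. A row lasts 1/12 s, in which the tool goes at most 41.7 mm and 7.16 degrees, less where a joint would pass 70% of its speed; a pose out of reach is approached as far as the arm can. A call is refused whole if a number of a shift passes 4.17 or a number of a turn 0.125, either way. A call with a gripper value outside its range is refused whole. "hand" is the finger opening in cm, from 0 to 8.7, set as the call begins (left out, the last holds). The fingers move at their own pace and stop on an object; the grip force is fixed at half the most. Time passes only in rows, so rows that do not move let the fingers close. It gives the time, the measured TCP pose, the force, the opening and the grip force at its end, in the units of the state.
- robot.get_obs(): the state, without advancing time (a new reading comes with each control period).
- robot.snapshot(name): name is "scene" or "top" or "wrist"; returns a dict with "img" (400x640x3 uint8, red, green, blue), "fx", "fy", "cx", "cy" (pixels), "R" (3x3) and "t" (3): a world point X has camera coordinates R X + t; the wrist camera has in their place "tool_from_camera" (4x4, takes a point from camera to tool coordinates, whose origin is the TCP and whose axes are the flange's). Camera axes: x right, y down, z forward; pixel columns grow to the right and rows downward; lengths in m; the calibration is good to about 2 mm. A picture is of the moment at which its call begins: read the wrist's pose just before it. There is no depth.
- robot.job_done(): hands the job in; it is judged then, once.
Trained networks look in a picture, given as the dict that the camera call returned (one of the last four; its "shot" number tells which), for a name from the list of things; names that differ only in an ending like _2 or _b are one class to them, and where a whole thing is asked for, a point or a joint stands for the part that bears it (a point fixed in the world has none). Each returns a list of dicts, best first, with "conf" (0 to 1); they miss things now and then, are a little off and sometimes report something else, mostly with a low value. They report only what shows in the picture. A call takes as long as a camera call. They do not tell look-alikes from the thing itself.
- robot.boxes_of(picture, target): "at" ([x, y, z] in m, in world coordinates, good to about 4 mm: the middle of the surface that is visible of it).
- robot.mark_of(picture, target): "at" ([x, y, z] in m, in world coordinates, good to about 4 mm: a listed point, or the origin of a listed thing).
The state is a dict: "clock": time; "joint_positions": joint angles; "qd": joint speeds; "effort": joint torques, N m; "eef_pos": TCP position; "orientation": TCP orientation; "force": force on the tool from outside, world axes, zero at the start; "wrist_torque": the same for the moment, N m; "finger_gap": opening from 0.0 (shut) to 1.0 (fully open); "grasp_force": force on a finger pad.
Only numpy, scipy, OpenCV 4.12 (cv2) and the standard library are available. Lean on these libraries where they do the work, as an engineer would, in place of code of your own. Each camera call takes 0.05 s, during which the arm holds its last target. There are 200 camera calls.

## Working session

There is one attempt and no reset: what is moved stays moved. The work goes in short steps, Python scripts to look and compute and a tool call to move; the robot and the scene stay as the last step left them, time stands still between calls to the robot, and variables do not carry over. Pictures are saved under pics/ and viewed, at most 10 in all, crops included, and the job is handed in when it is done.

Besides the shell and the picture viewer there is one more tool, called after "Emit:" in YAML: its name, and indented under it one key for each argument. jog_arm: Moves the arm, as the interface text tells. Its arguments: {"type":"object","properties":{"deltas":{"type":"array","items":{"type":"number"}},"hand":{"type":"number"}},"required":["deltas"]}

```bash
mkdir -p pics; python3 - <<'E'
from cell import robot
import cv2
for n in ("scene","top"):
    p=robot.snapshot(n); cv2.imwrite(f"pics/{n}0.png",p["img"][:,:,::-1])
    def px(X):
        c=p["R"]@X+p["t"]; return (round(p["fx"]*c[0]/c[2]+p["cx"]),round(p["fy"]*c[1]/c[2]+p["cy"]))
    import numpy as np
    for t in ("mill","ring","ring_grip","lock_tab","click_barrel","catch_cup"):
        for d in robot.mark_of(p,t): print(n,t,round(d["conf"],2),np.round(d["at"],3),px(np.array(d["at"])))
o=robot.get_obs(); print({k:np.round(v,3) for k,v in o.items()})
E
```

```text
scene mill 0.97 [0.574 0.021 0.   ] (320, 223)
scene mill 0.55 [0.495 0.026 0.109] (285, 188)
scene ring 0.96 [0.576 0.016 0.093] (323, 181)
scene ring 0.94 [ 0.372 -0.11   0.068] (284, 282)
scene ring_grip 0.96 [ 0.377 -0.11   0.091] (286, 268)
scene ring_grip 0.64 [0.574 0.016 0.119] (322, 169)
scene lock_tab 0.74 [0.495 0.027 0.112] (284, 187)
scene lock_tab 0.68 [ 0.322 -0.099  0.083] (251, 288)
scene click_barrel 0.91 [ 0.408 -0.116  0.075] (306, 269)
scene catch_cup 0.83 [0.492 0.026 0.013] (285, 235)
top mill 0.96 [0.575 0.021 0.   ] (293, 179)
top mill 0.65 [ 0.377 -0.11   0.002] (355, 245)
top ring 0.68 [0.578 0.012 0.095] (293, 167)
top ring 0.59 [ 0.377 -0.114  0.07 ] (359, 243)
top ring_grip 0.85 [0.575 0.016 0.119] (291, 166)
top ring_grip 0.55 [ 0.377 -0.114  0.091] (360, 242)
top lock_tab 0.57 [ 0.316 -0.098  0.083] (358, 270)
top lock_tab 0.51 [0.497 0.023 0.107] (293, 200)
top lock_tab 0.26 [0.577 0.018 0.094] (291, 168)
top lock_tab 0.23 [0.575 0.02  0.139] (288, 163)
top click_barrel 0.9 [0.622 0.017 0.1  ] (288, 149)
top click_barrel 0.6 [ 0.413 -0.123  0.077] (361, 227)
top catch_cup 0.48 [0.499 0.026 0.016] (295, 206)
{'clock': np.float64(0.7), 'joint_positions': array([-1.184,  0.469, -0.049,  1.533,  0.024,  1.141, -0.082]), 'qd': array([-0.   ,  0.002,  0.001, -0.001, -0.001, -0.   , -0.001]), 'effort': array([-2.0000e-03, -5.0767e+01, -8.1000e-02, -2.3641e+01, -6.1000e-02,
        3.1000e-02,  0.0000e+00]), 'eef_pos': array([0.273, 0.618, 0.223]), 'orientation': array([0.206, 0.978, 0.   , 0.   ]), 'force': array([ 0.252, -1.12 ,  0.665]), 'wrist_torque': array([-0.01 , -0.013, -0.029]), 'grasp_force': np.float64(0.0), 'finger_gap': np.float64(1.001)}
```

View pics/scene0.png

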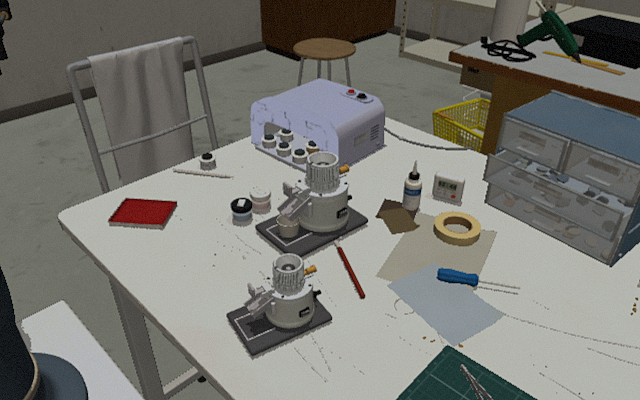

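```bash
python3 -c "
import cv2
a=cv2.imread('pics/scene0.png')[130:330,200:400];b=cv2.imread('pics/top0.png')[110:310,230:430]
cv2.imwrite('pics/crop0.png',cv2.hconcat([cv2.resize(a,(400,400),interpolation=2),cv2.resize(b,(400,400),interpolation=2)]))"
```

```text
(no output)
```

View pics/crop0.png

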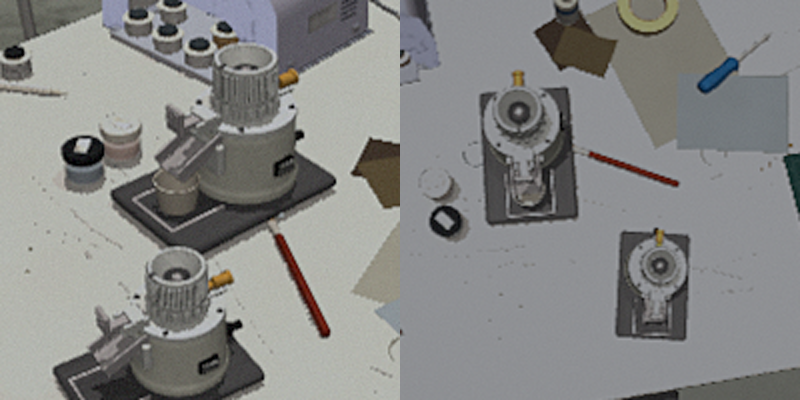

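Candidates: the larger mill with the cup at scene (320,180), and the smaller look-alike at scene (286,290). The crop shows the larger one has the cup under its chute and the wider plate, so I choose the mill at about (0.575, 0.018).

Emit:
jog_arm:
  deltas: [-2.6,-2.1,-0.5,0,0,0,-2.6,-2.1,-0.5,0,0,0,-2.6,-2.1,-0.5,0,0,0,-2.6,-2.1,-0.5,0,0,0,-2.6,-2.1,-0.5,0,0,0,-2.6,-2.1,-0.5,0,0,0,-2.6,-2.1,-0.5,0,0,0,-2.6,-2.1,-0.5,0,0,0,-2.6,-2.1,-0.5,0,0,0,-2.6,-2.1,-0.5,0,0,0,-2.6,-2.1,-0.5,0,0,0,-2.6,-2.1,-0.5,0,0,0,-2.6,-2.1,-0.5,0,0,0,-2.6,-2.1,-0.5,0,0,0,-2.6,-2.1,-0.5,0,0,0,-2.6,-2.1,-0.5,0,0,0,-2.6,-2.1,-0.5,0,0,0,-2.6,-2.1,-0.5,0,0,0,0,0,0,0,0,0,0,0,0,0,0,0]

```text
clock: 2.37
eef_pos: [0.5488, 0.0804, 0.3129]
orientation: [0.209, 0.978, 0.0, 0.0]
force: [0.6, 0.4, 0.5]
finger_gap: 0.994
grasp_force: 0.0
```

```bash
cat > h.py <<'E'
from cell import robot
import numpy as np, cv2
from scipy.spatial.transform import Rotation as Ro
np.set_printoptions(suppress=True,precision=4)
def look(name,f,targets):
    o=robot.get_obs(); p=robot.snapshot(name); cv2.imwrite(f"pics/{f}.png",p["img"][:,:,::-1])
    for t in targets:
        for d in robot.mark_of(p,t)[:2]: print(name,t,round(d["conf"],2),np.round(d["at"],4))
    return o,p
def st():
    o=robot.get_obs(); R=Ro.from_quat(o["orientation"]).as_matrix()
    print("t",round(float(o["clock"]),2),"tcp",o["eef_pos"],"yaw_y",round(np.degrees(np.arctan2(R[1,1],R[0,1])),2),"z",R[:,2],"F",o["force"],"T",o["wrist_torque"],"j7",round(float(o["joint_positions"][6]),3),"gap",round(float(o["finger_gap"]),3),"grip",round(float(o["grasp_force"]),1))
    return o,R
E
python3 - <<'E'
from h import *
st(); o,p=look("wrist","w1",("mill","ring","ring_grip","hopper","lock_tab","click_barrel","catch_cup")); print(o["joint_positions"]); print(p["tool_from_camera"])
E
```

```text
t 2.37 tcp [0.5488 0.0804 0.3129] yaw_y 65.9 z [ 0.001 -0.    -1.   ] F [0.625  0.3521 0.5038] T [ 0.0561 -0.0246 -0.0326] j7 0.983 gap 0.994 grip 0.0
wrist mill 0.66 [0.5752 0.0161 0.0036]
wrist mill 0.58 [ 0.3731 -0.1101 -0.0045]
wrist ring 0.89 [0.5732 0.02   0.0941]
wrist ring 0.64 [ 0.3767 -0.1089  0.068 ]
wrist ring_grip 0.83 [0.5745 0.0222 0.1216]
wrist ring_grip 0.8 [ 0.3738 -0.113   0.0939]
wrist hopper 0.81 [ 0.3723 -0.1145  0.105 ]
wrist hopper 0.8 [0.5768 0.0186 0.134 ]
wrist lock_tab 0.75 [0.501  0.0258 0.1073]
wrist lock_tab 0.53 [ 0.3198 -0.1039  0.0815]
wrist click_barrel 0.71 [ 0.4078 -0.1245  0.0818]
wrist click_barrel 0.58 [0.623  0.015  0.1041]
wrist catch_cup 0.68 [0.4975 0.026  0.0224]
[-0.4353  0.2003  0.2555  1.7133 -0.0531  1.2339  0.9829]
[[ 0.0009 -0.9627 -0.2707  0.0743]
 [ 1.      0.0007  0.001  -0.    ]
 [-0.0007 -0.2707  0.9627 -0.1626]
 [ 0.      0.      0.      1.    ]]
```

View pics/w1.png

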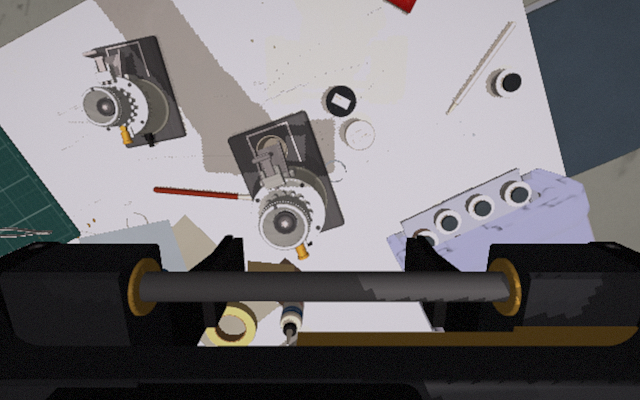

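View pics/top0.png

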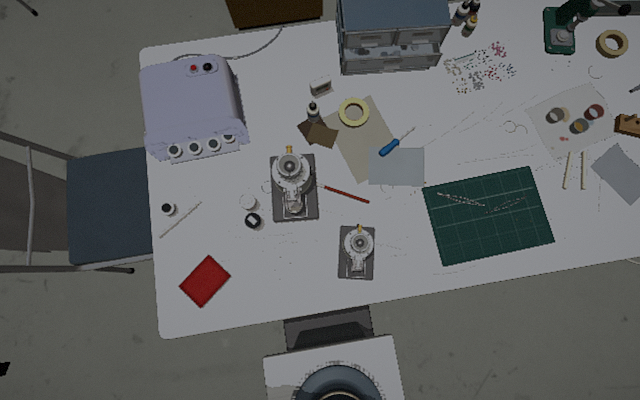

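```bash
cat >> h.py <<'E'
def wray(p,o,u,v):
    T=p["tool_from_camera"]; R=Ro.from_quat(o["orientation"]).as_matrix()
    d=R@T[:3,:3]@np.array([(u-p["cx"])/p["fx"],(v-p["cy"])/p["fy"],1]); c=o["eef_pos"]+R@T[:3,3]; return c,d
def fray(p,u,v):
    R=p["R"]; return -R.T@p["t"],R.T@np.array([(u-p["cx"])/p["fx"],(v-p["cy"])/p["fy"],1])
def atz(r,z): return r[0]+r[1]*(z-r[0][2])/r[1][2]
E
python3 - <<'E'
from h import *
o,p=look("wrist","w1b",()); t=robot.snapshot("top")
print("hopper",atz(wray(p,o,284,223),.137))
for z in (0,.1,.15,.2):
    print(z,atz(wray(p,o,390,237),z),atz(fray(t,240,140),z))
E
```

```text
hopper [0.57   0.0263 0.137 ]
0 [0.6937 0.1322 0.    ] [0.7054 0.1458 0.    ]
0.1 [0.6487 0.1283 0.1   ] [0.6646 0.1278 0.1   ]
0.15 [0.6261 0.1263 0.15  ] [0.6442 0.1188 0.15  ]
0.2 [0.6036 0.1243 0.2   ] [0.6238 0.1098 0.2   ]
```

The top view shows the mill at (292,180) and the purple box at (195,110). The box stays clear of the gripper's sweep. I'm moving above the ring for a closer look.

Emit:
jog_arm:
  deltas: [-1.0,-0.92,1.6,0,0,0,-1.0,-0.92,1.6,0,0,0,-1.0,-0.92,1.6,0,0,0,-1.0,-0.92,1.6,0,0,0,-0.9,-0.92,1.6,0,0,0,0,0,0,0,0,0,0,0,0,0,0,0]

```text
clock: 3.45
eef_pos: [0.5739, 0.0206, 0.232]
orientation: [0.207, 0.978, -0.0, -0.001]
force: [-0.3, 0.5, 0.2]
finger_gap: 0.999
grasp_force: 0.0
```

```bash
python3 - <<'E'
from h import *
st(); o,p=look("wrist","w2",("mill","ring","ring_grip","hopper","lock_tab","click_barrel"))
g=cv2.medianBlur(cv2.cvtColor(p["img"],cv2.COLOR_RGB2GRAY),5)
R=Ro.from_quat(o["orientation"]).as_matrix();T=p["tool_from_camera"]
def proj(X):
    c=T[:3,:3].T@(R.T@(np.array(X)-o["eef_pos"])-T[:3,3]); return (int(round(p["fx"]*c[0]/c[2]+p["cx"])),int(round(p["fy"]*c[1]/c[2]+p["cy"])))
im=p["img"][:,:,::-1].copy()
a=np.array([.5755,.0185]); th=np.linspace(0,2*np.pi,60)
for r,z,col in ((.0285,.137,(0,0,255)),(.046,.089,(0,255,0))):
    cv2.polylines(im,[np.array([proj([a[0]+r*np.cos(t),a[1]+r*np.sin(t),z]) for t in th])],True,col,1)
cv2.imwrite("pics/w2o.png",im)
E
```

```text
t 3.45 tcp [0.5739 0.0206 0.232 ] yaw_y 66.1 z [-0.0018 -0.0001 -1.    ] F [-0.3061  0.5185  0.2206] T [-0.0133 -0.0545  0.0227] j7 1.135 gap 0.999 grip 0.0
wrist mill 0.8 [0.5786 0.0185 0.0038]
wrist mill 0.68 [ 0.3727 -0.1137  0.0002]
wrist ring 0.95 [0.576  0.017  0.0912]
wrist ring 0.89 [ 0.3769 -0.1137  0.065 ]
wrist ring_grip 0.81 [0.5711 0.0212 0.1212]
wrist ring_grip 0.72 [ 0.3742 -0.1099  0.0936]
wrist hopper 0.76 [0.5793 0.0157 0.1343]
wrist hopper 0.65 [ 0.3722 -0.1154  0.1053]
wrist lock_tab 0.84 [0.4973 0.0282 0.1075]
wrist lock_tab 0.25 [0.5746 0.0236 0.1241]
wrist click_barrel 0.96 [0.6231 0.0169 0.1039]
wrist click_barrel 0.58 [ 0.4073 -0.1245  0.0823]
```

View pics/w2o.png

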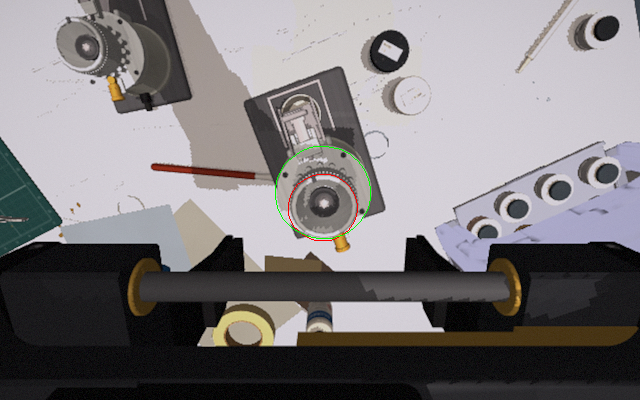

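Emit:
jog_arm:
  deltas: [-0.12,-0.07,0,0,0,0,-0.11,-0.06,0.8,0,0,0,0,0,2.0,0,0,0,0,0,2.0,0,0,0,0,0,2.0,0,0,0,0,0,2.0,0,0,0,0,0,2.0,0,0,0,0,0,1.0,0,0,0,0,0,0.5,0,0,0,0,0,0,0,0,0,0,0,0,0,0,0]

```text
clock: 4.72
eef_pos: [0.5765, 0.0186, 0.11]
orientation: [0.206, 0.978, 0.0, 0.0]
force: [-0.7, -0.2, 1.0]
finger_gap: 0.999
grasp_force: 0.0
```

```bash
python3 -c "
from h import *
st()"
```

```text
t 4.72 tcp [0.5765 0.0186 0.11  ] yaw_y 66.17 z [ 0.001   0.0001 -1.    ] F [-0.6981 -0.1718  1.0377] T [ 0.0053  0.025  -0.0036] j7 1.185 gap 0.999 grip 0.0
```

Emit:
jog_arm:
  deltas: [0,0,0,0,0,0,0,0,0,0,0,0,0,0,0,0,0,0,0,0,0,0,0,0,0,0,0,0,0,0,0,0,0,0,0,0,0,0,0,0,0,0,0,0,0,0,0,0]
  hand: 4.5

```text
clock: 5.38
eef_pos: [0.5762, 0.0191, 0.1098]
orientation: [0.206, 0.978, 0.0, 0.0]
force: [0.5, 1.8, 1.8]
finger_gap: 0.649
grasp_force: 30.0
```

```bash
python3 -c "
from h import *
st()"
```

```text
t 5.38 tcp [0.5762 0.0191 0.1098] yaw_y 66.19 z [ 0.0006  0.0006 -1.    ] F [0.4779 1.7654 1.8073] T [ 0.2509 -0.0202  0.0096] j7 1.185 gap 0.649 grip 30.0
```

Emit:
jog_arm:
  deltas: [0,0,0,0,0,0.0785,0,0,0,0,0,0.0785,0,0,0,0,0,0.0785,0,0,0,0,0,0.0785,0,0,0,0,0,0.0785,0,0,0,0,0,0.0785,0,0,0,0,0,0.0785,0,0,0,0,0,0.0785,0,0,0,0,0,0.0785,0,0,0,0,0,0.0785,0,0,0,0,0,0,0,0,0,0,0,0]

```text
clock: 6.38
eef_pos: [0.5755, 0.0185, 0.1098]
orientation: [0.564, 0.826, -0.0, -0.0]
force: [-2.5, -0.6, 5.6]
finger_gap: 0.644
grasp_force: 30.0
```

```bash
cat >> h.py <<'E'
def tq(n=5):
    L=[]
    for _ in range(n): robot.snapshot("wrist"); L.append(robot.get_obs()["wrist_torque"])
    o,R=st(); L=np.array(L); print("ring cw",round(66.19-np.degrees(np.arctan2(R[1,1],R[0,1])),2),"Tz",L[:,2],"mean",L[:,2].mean())
E
python3 -c "
from h import *
tq()"
```

```text
t 6.63 tcp [0.5755 0.0185 0.1098] yaw_y 21.27 z [-0.0008  0.0003 -1.    ] F [-4.384   0.0178  5.5166] T [-0.0672  0.5145 -0.0069] j7 0.512 gap 0.647 grip 30.0
ring cw 44.92 Tz [-0.0019 -0.0194 -0.0112 -0.0431 -0.0069] mean -0.01649424327632406
```

Emit:
jog_arm:
  deltas: [0,0,0,0,0,0.0278,0,0,0,0,0,0.0278,0,0,0,0,0,0.0278,0,0,0,0,0,0.0278,0,0,0,0,0,0.0278,0,0,0,0,0,0.0278,0,0,0,0,0,0.0278,0,0,0,0,0,0.0278,0,0,0,0,0,0.0278,0,0,0,0,0,0.0278,0,0,0,0,0,0.0278,0,0,0,0,0,0.0278,0,0,0,0,0,0,0,0,0,0,0,0]

```text
clock: 7.8
eef_pos: [0.5751, 0.0184, 0.1097]
orientation: [0.694, 0.72, -0.0, -0.001]
force: [-5.0, -0.1, 5.9]
finger_gap: 0.644
grasp_force: 30.0
```

```bash
python3 -c "
from h import *
tq()"
```

```text
t 8.05 tcp [0.5751 0.0184 0.1098] yaw_y 2.11 z [-0.0016  0.0004 -1.    ] F [-6.3195  0.4917  6.6761] T [-0.1495  0.6736 -0.0968] j7 0.228 gap 0.644 grip 30.0
ring cw 64.08 Tz [-0.0444 -0.0507 -0.0364 -0.0511 -0.0968] mean -0.05587159574208898
```

Emit:
jog_arm:
  deltas: [0,-0.08,0,0,0,0.0279,0,0,0,0,0,0.0279,0,0,0,0,0,0.0279,0,0,0,0,0,0.0279,0,0,0,0,0,0.0279,0,0,0,0,0,0.0279,0,0,0,0,0,0.0279,0,0,0,0,0,0.0279,0,0,0,0,0,0.0279,0,0,0,0,0,0.0279,0,0,0,0,0,0.0279,0,0,0,0,0,0.0279,0,0,0,0,0,0.0279,0,0,0,0,0,0.0279,0,0,0,0,0,0,0,0,0,0,0,0]

```text
clock: 9.38
eef_pos: [0.5746, 0.0184, 0.1097]
orientation: [0.821, 0.571, -0.0, -0.0]
force: [-4.7, -0.7, 6.4]
finger_gap: 0.647
grasp_force: 30.0
```

```bash
python3 -c "
from h import *
tq()"
```

```text
t 9.63 tcp [0.5747 0.0185 0.1098] yaw_y -20.29 z [-0.001  -0.0001 -1.    ] F [-4.0112  0.2814  6.5054] T [-0.2477  0.7074  0.048 ] j7 -0.1 gap 0.646 grip 30.0
ring cw 86.48 Tz [ 0.0331 -0.0178  0.0612  0.0012  0.048 ] mean 0.02515524647184849
```

Emit:
jog_arm:
  deltas: [0,0,0,0,0,0.0175,0,0,0,0,0,0.0175,0,0,0,0,0,0,0,0,0,0,0,0]

```text
clock: 9.97
eef_pos: [0.5746, 0.0185, 0.1098]
orientation: [0.83, 0.557, -0.001, -0.0]
force: [-3.9, -1.0, 7.4]
finger_gap: 0.644
grasp_force: 30.0
```

```bash
python3 -c "
from h import *
tq(6)"
```

```text
t 10.27 tcp [0.5746 0.0184 0.1098] yaw_y -22.29 z [-0.0011 -0.0001 -1.    ] F [-4.759  -0.2183  8.3336] T [-0.2427  0.7549  0.0793] j7 -0.129 gap 0.645 grip 30.0
ring cw 88.48 Tz [0.0777 0.0657 0.098  0.1109 0.0652 0.0793] mean 0.08279859982443853
```

Emit:
jog_arm:
  deltas: [0,0,0,0,0,0.0175,0,0,0,0,0,0.0175,0,0,0,0,0,0,0,0,0,0,0,0]

```text
clock: 10.6
eef_pos: [0.5746, 0.0185, 0.1098]
orientation: [0.84, 0.543, -0.001, -0.0]
force: [-4.6, 0.3, 7.4]
finger_gap: 0.647
grasp_force: 30.0
```

```bash
python3 -c "
from h import *
tq(6)"
```

```text
t 10.9 tcp [0.5746 0.0185 0.1097] yaw_y -24.23 z [-0.0013 -0.0003 -1.    ] F [-4.5563 -0.8748  7.5525] T [-0.313   0.759   0.2459] j7 -0.158 gap 0.646 grip 30.0
ring cw 90.42 Tz [0.2537 0.2832 0.2512 0.2875 0.3265 0.2459] mean 0.27468399850684316
```

Firm touch: 0.27 N m at about 90°, which matches a first touch at 81°. The third click back is therefore 22.5° from the start, so I back off 67.9°.

Emit:
jog_arm:
  deltas: [0,0,0,0,0,-0.0593,0,0,0,0,0,-0.0593,0,0,0,0,0,-0.0593,0,0,0,0,0,-0.0593,0,0,0,0,0,-0.0593,0,0,0,0,0,-0.0593,0,0,0,0,0,-0.0593,0,0,0,0,0,-0.0593,0,0,0,0,0,-0.0593,0,0,0,0,0,-0.0593,0,0,0,0,0,-0.0593,0,0,0,0,0,-0.0593,0,0,0,0,0,-0.0593,0,0,0,0,0,-0.0593,0,0,0,0,0,-0.0593,0,0,0,0,0,-0.0593,0,0,0,0,0,-0.0593,0,0,0,0,0,-0.0593,0,0,0,0,0,-0.0593,0,0,0,0,0,-0.0593]

```text
clock: 12.57
eef_pos: [0.5759, 0.0187, 0.1098]
orientation: [0.392, 0.92, 0.0, 0.001]
force: [0.1, -0.2, 3.7]
finger_gap: 0.643
grasp_force: 30.0
```

```bash
python3 -c "
from h import *
tq(6)"
```

```text
t 12.87 tcp [0.5759 0.0187 0.1097] yaw_y 43.59 z [ 0.0016 -0.     -1.    ] F [0.7006 0.0887 3.1882] T [-0.0602 -0.1677  0.0114] j7 0.844 gap 0.645 grip 30.0
ring cw 22.6 Tz [-0.0277  0.0188  0.0475 -0.0069  0.0592  0.0114] mean 0.017058144377892628
```

Emit:
jog_arm:
  deltas: [0,0,0,0,0,0,0,0,0,0,0,0,0,0,0,0,0,0,0,0,0,0,0,0,0,0,0,0,0,0,0,0,0,0,0,0,0,0,0,0,0,0,0,-0.5,0,0,0,0,0,-2,0,0,0,0,0,-2,0,0,0,0,0,-2,0,0,0,0,0,-2,0,0,0,0,0,-2,0,0,0,0,0,-1.5,0,0,0,0,0,0,0,0,0,0,0,0,0,0,0]
  hand: 8.7

```text
$.deltas: bad value
```

```bash
python3 - <<'E'
from h import *
st(); o,p=look("wrist","w3",("ring","lock_tab","click_barrel","hopper"))
# rectify ring rim plane z=.137 around axis to world-aligned view, before (w2, pose known) and after
def rect(img,pos,R):
    T=p["tool_from_camera"];S=400;s=.0002
    i,j=np.meshgrid(np.arange(S),np.arange(S))
    X=np.stack([.5755+(S/2-j)*s,.0185+(S/2-i)*s,np.full(i.shape,.137)],-1)
    c=((X-pos)@R-T[:3,3])@T[:3,:3]
    return cv2.remap(img,(p["fx"]*c[...,0]/c[...,2]+p["cx"]).astype(np.float32),(p["fy"]*c[...,1]/c[...,2]+p["cy"]).astype(np.float32),1)
R2=Ro.from_quat([.207,.978,0,-.001]).as_matrix()
a=rect(cv2.imread("pics/w2.png"),np.array([.5739,.0206,.232]),R2)
b=rect(cv2.imread("pics/w3.png"),o["eef_pos"],Ro.from_quat(o["orientation"]).as_matrix())
cv2.imwrite("pics/cmp.png",cv2.hconcat([a,b]))
E
```

```text
t 12.87 tcp [0.5759 0.0187 0.1097] yaw_y 43.59 z [ 0.0016 -0.     -1.    ] F [0.7006 0.0887 3.1882] T [-0.0602 -0.1677  0.0114] j7 0.844 gap 0.645 grip 30.0
wrist ring 0.73 [0.5729 0.0197 0.0944]
wrist lock_tab 0.77 [0.5005 0.0273 0.1039]
wrist click_barrel 0.77 [0.6225 0.0148 0.1043]
wrist hopper 0.63 [0.5768 0.0185 0.1347]
```

View pics/cmp.png

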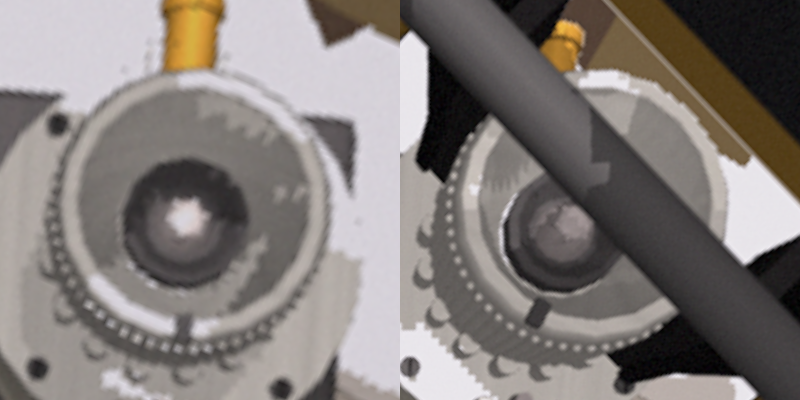

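The left half shows the dark mark at (184,328) before turning. The right half shows it at (540,312) now, about 23° clockwise of the start, as wanted. The release call was refused because its row count was wrong, so I'm repeating it.

Emit:
jog_arm:
  deltas: [0,0,0,0,0,0,0,0,0,0,0,0,0,0,0,0,0,0,0,0,0,0,0,0,0,0,0,0,0,0,0,0,0,0,0,0,0,0,-0.5,0,0,0,0,0,-2,0,0,0,0,0,-2,0,0,0,0,0,-2,0,0,0,0,0,-1.5,0,0,0,0,0,0,0,0,0,0,0,0,0,0,0]
  hand: 8.7

```text
clock: 14.2
eef_pos: [0.5754, 0.0187, 0.1903]
orientation: [0.394, 0.919, 0.001, 0.001]
force: [-0.6, -1.1, -1.0]
finger_gap: 1.003
grasp_force: 0.0
```

```bash
python3 - <<'E'
from h import *
st(); o,p=look("wrist","w4",("ring","lock_tab","click_barrel"))
E
```

```text
t 14.2 tcp [0.5754 0.0187 0.1903] yaw_y 43.65 z [ 0.0018  0.0006 -1.    ] F [-0.6217 -1.0761 -0.9611] T [-0.0437  0.0391 -0.025 ] j7 0.803 gap 1.003 grip 0.0
wrist ring 0.91 [0.5714 0.0185 0.0935]
wrist ring 0.59 [ 0.3765 -0.1134  0.0725]
wrist lock_tab 0.61 [0.4985 0.0271 0.1034]
wrist lock_tab 0.23 [0.4974 0.0256 0.0178]
wrist click_barrel 0.74 [0.6257 0.0148 0.1029]
wrist click_barrel 0.56 [ 0.41   -0.1256  0.0816]
```

Emit:
jog_arm:
  deltas: [0,0,0,0,0,-0.0906,0,0,0,0,0,-0.0906,0,0,0,0,0,-0.0906,0,0,0,0,0,-0.0906,0,0,0,0,0,-0.0906,0,0,0,0,0,-0.0906,0,0,0,0,0,-0.0906,0,0,0,0,0,-0.0906,2.2,0,0,0,0,0,2.2,0,0,0,0,0,2.2,0,0,0,0,0,2.2,0,0,0,0,0,2.2,0,0,0,0,0,0,0,0,0,0,0,0,0,0,0,0,0,0,0,0,0,0,0]
  hand: 0

```text
clock: 15.73
eef_pos: [0.4661, 0.0279, 0.1894]
orientation: [0.042, 0.999, -0.0, 0.0]
force: [0.2, -0.5, -0.0]
finger_gap: 0.003
grasp_force: 0.0
```

```bash
python3 - <<'E'
from h import *
st(); o,p=look("top","t5",("lock_tab",)); o,p=look("scene","s5",("lock_tab",))
E
```

```text
t 15.73 tcp [0.4661 0.0279 0.1894] yaw_y 85.18 z [ 0.0004 -0.0001 -1.    ] F [ 0.1617 -0.5191 -0.0291] T [-0.0229 -0.0403 -0.009 ] j7 1.384 gap 0.003 grip 0.0
top lock_tab 0.44 [ 0.3205 -0.0993  0.0888]
scene lock_tab 0.62 [0.4986 0.0254 0.1079]
```

Emit:
jog_arm:
  deltas: [0,0,1.8,0,0,0,0,0,1.8,0,0,0,0,0,1.8,0,0,0,0,0,1.8,0,0,0,0,0,1.8,0,0,0,-0.5,0,0,0,0,0,-0.5,0,0,0,0,0,-0.4,0,0,0,0,0,0,0,0,0,0,0,0,0,0,0,0,0]

```text
clock: 16.77
eef_pos: [0.4807, 0.0268, 0.1005]
orientation: [0.042, 0.999, 0.0, 0.001]
force: [-0.4, -0.2, 0.4]
finger_gap: 0.006
grasp_force: 0.0
```

```bash
python3 - <<'E'
from h import *
st(); p=robot.snapshot("scene"); cv2.imwrite("pics/s6.png",cv2.resize(p["img"][120:260,220:400,::-1],None,fx=4,fy=4,interpolation=2))
E
```

```text
t 16.77 tcp [0.4807 0.0268 0.1005] yaw_y 85.16 z [ 0.0022  0.0004 -1.    ] F [-0.3891 -0.2466  0.3556] T [ 0.0222  0.0521 -0.0198] j7 1.44 gap 0.006 grip 0.0
```

View pics/s6.png

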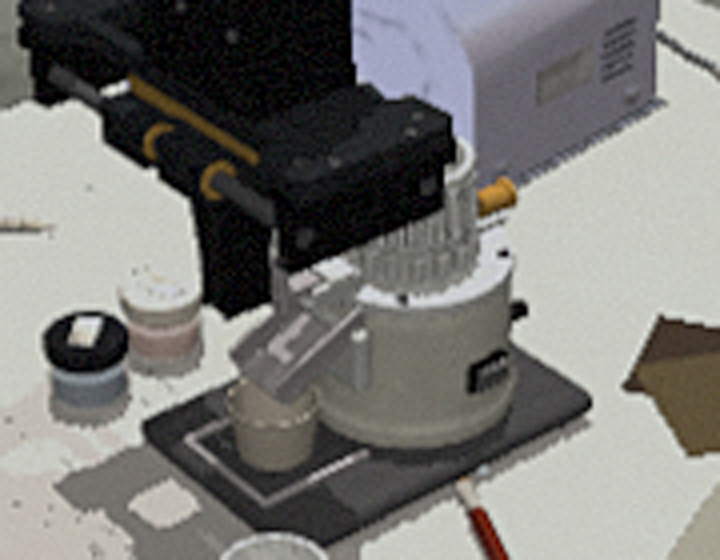

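The crop shows the fingers at about (290,265), in front of the tab, and the cup standing at (275,425). Now I push.

Emit:
jog_arm:
  deltas: [-0.25,0,0,0,0,0,-0.25,0,0,0,0,0,-0.25,0,0,0,0,0,-0.25,0,0,0,0,0,-0.25,0,0,0,0,0,-0.1,0,0,0,0,0,0,0,0,0,0,0]

```text
clock: 17.4
eef_pos: [0.4932, 0.0256, 0.0995]
orientation: [0.042, 0.999, 0.0, 0.0]
force: [-0.8, 0.4, 0.3]
finger_gap: 0.007
grasp_force: 0.3
```

```bash
python3 -c "
from h import *
st()"
```

```text
t 17.4 tcp [0.4932 0.0256 0.0995] yaw_y 85.17 z [ 0.0002  0.     -1.    ] F [-0.8371  0.4193  0.2815] T [ 0.079   0.1243 -0.0212] j7 1.449 gap 0.007 grip 0.3
```

Emit:
jog_arm:
  deltas: [-0.1,0,0,0,0,0,-0.1,0,0,0,0,0,-0.1,0,0,0,0,0,-0.1,0,0,0,0,0,-0.1,0,0,0,0,0]

```text
clock: 17.82
eef_pos: [0.4948, 0.0254, 0.0992]
orientation: [0.042, 0.999, 0.0, -0.004]
force: [-9.5, 1.4, 8.9]
finger_gap: 0.004
grasp_force: 5.0
```

Emit:
jog_arm:
  deltas: [-0.1,0,0,0,0,0,-0.1,0,0,0,0,0,-0.1,0,0,0,0,0]

```text
clock: 18.07
eef_pos: [0.4949, 0.0254, 0.0989]
orientation: [0.042, 0.999, 0.0, -0.007]
force: [-15.8, 1.6, 15.1]
finger_gap: 0.006
grasp_force: 8.4
```

```bash
python3 - <<'E'
from h import *
o,R=st(); print(R)
p=robot.snapshot("scene"); a=cv2.resize(p["img"][160:220,250:330,::-1],(800,600),interpolation=cv2.INTER_CUBIC)[:, :]
w=robot.snapshot("wrist"); b=w["img"][:,:,::-1]
cv2.imwrite("pics/s7.png",cv2.vconcat([cv2.resize(a,(400,300)),cv2.resize(b[0:300],(400,188))]))
for t in ("lock_tab","ring"):
    for q in (p,w):
        for d in robot.mark_of(q,t)[:2]: print(t,round(d["conf"],2),d["at"])
E
```

```text
t 18.07 tcp [0.4949 0.0254 0.0989] yaw_y 85.2 z [-0.0135  0.0007 -0.9999] F [-15.8122   1.6132  15.0706] T [0.4607 3.4923 0.0197] j7 1.455 gap 0.006 grip 8.4
[[-0.9964  0.0837 -0.0135]
 [ 0.0837  0.9965  0.0007]
 [ 0.0135 -0.0004 -0.9999]]
lock_tab 0.6 [0.3218, -0.1033, 0.0818]
lock_tab 0.51 [0.5071, 0.023, 0.1082]
ring 0.79 [0.5739, 0.0177, 0.095]
ring 0.61 [0.5764, 0.0212, 0.0002]
ring 0.81 [0.3741, -0.1131, 0.0653]
```

View pics/s7.png

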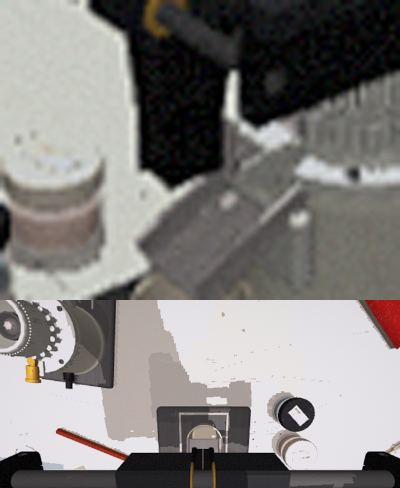

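Contact is firm: 16 N against 2–3 N of slide friction, with the tab at x of about 0.505–0.507 (it started near 0.497). I'll retreat, lift, and move back above the ring to check.

Emit:
jog_arm:
  deltas: [0.5,0,0,0,0,0,0.7,0,0,0,0,0,1.0,0,0,0,0,0,1.0,0,0,0,0,0,0,0,-2,0,0,0,0,0,-2,0,0,0,0,0,-2,0,0,0,0,0,-2,0,0,0,0,0,-2,0,0,0,-2,0,0,0,0,0,-2,0,0,0,0,0,-2,0,0,0,0,0,-2,0,0,0,0,0,-2,0,0,0,0,0,-0.8,0,0,0,0,0,0,0,0,0,0,0,0,0,0,0,0,0]

```text
clock: 19.78
eef_pos: [0.5756, 0.0185, 0.1991]
orientation: [0.042, 0.999, -0.0, -0.001]
force: [-0.4, -0.2, 0.1]
finger_gap: 0.002
grasp_force: 0.0
```

```bash
python3 - <<'E'
from h import *
st(); o,p=look("wrist","w8",("ring","lock_tab","click_barrel","hopper","catch_cup"))
T=p["tool_from_camera"]
def rect(f,pos,q,z):
    R=Ro.from_quat(np.array(q)/np.linalg.norm(q)).as_matrix(); S=400;s=.0003;ps=np.radians(-4.6)
    i,j=np.meshgrid(np.arange(S),np.arange(S)); u=(S/2-j)*s-.045; v=(S/2-i)*s
    X=np.stack([.575+u*np.cos(ps)-v*np.sin(ps),.0185+u*np.sin(ps)+v*np.cos(ps),np.full(i.shape,z)],-1)
    c=((X-np.array(pos))@R-T[:3,3])@T[:3,:3]
    m=cv2.remap(cv2.imread(f"pics/{f}.png"),(p["fx"]*c[...,0]/c[...,2]+p["cx"]).astype(np.float32),(p["fy"]*c[...,1]/c[...,2]+p["cy"]).astype(np.float32),1)
    for d in (.079,.069):
        y=int(200-(-d+.045)/s); cv2.line(m,(120,y),(160,y),(0,0,255) if d>.07 else (0,255,0),1)
    return m
cv2.imwrite("pics/cmp2.png",cv2.hconcat([rect("w2",[.5739,.0206,.232],[.207,.978,0,-.001],.116),rect("w8",o["eef_pos"],o["orientation"],.116)]))
E
```

```text
t 19.78 tcp [0.5756 0.0185 0.1991] yaw_y 85.16 z [-0.0015  0.     -1.    ] F [-0.3724 -0.1726  0.0938] T [ 0.1053 -0.0007  0.0243] j7 1.469 gap 0.002 grip 0.0
wrist ring 0.66 [0.5737 0.0195 0.0894]
wrist ring 0.33 [0.573  0.0231 0.1234]
wrist lock_tab 0.96 [0.5084 0.0279 0.1061]
wrist click_barrel 0.98 [ 0.4077 -0.1241  0.0811]
wrist hopper 0.73 [0.579  0.0197 0.1328]
wrist hopper 0.51 [0.5095 0.0263 0.1091]
wrist catch_cup 0.93 [0.4994 0.0291 0.021 ]
```

View pics/cmp2.png

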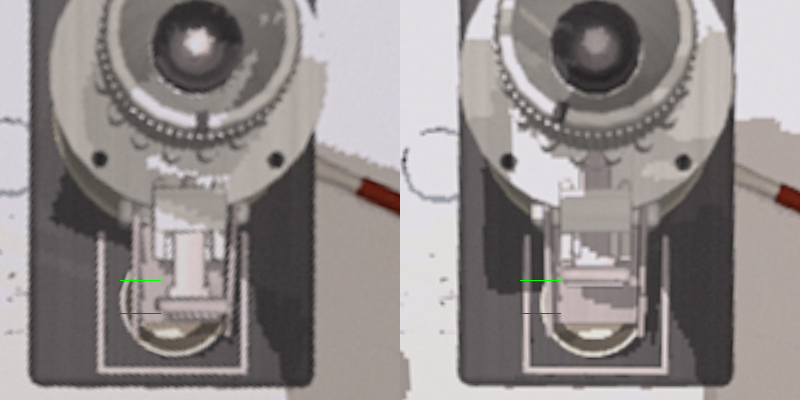

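The tab's front edge went from row 312 (at the open line) to row 281 (at the 10 mm line), and the nose is between two teeth. The ring's mark has moved one click clockwise of the start, and the cup still stands under the chute.

```bash
python3 -c "
from cell import robot
print(robot.job_done())"
```

```text
the job is handed in; nothing more can be done
None
```

The job is handed in, with no verdict returned: the burrs touched firmly at about 0.27 N m, the ring rests in the third click back, the lock slide is fully in as far as the last picture shows, and the cup stands under the chute.

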